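Sort the bits on the potting bench

TASK

Sort the mixed bits on the potting bench: stand the two little clay pots upright in the black seedling punnet, one in each of its two cells, stand both brass hose couplings upright on the floor of the green glazed pot, and lay the steel widger flat and lengthwise in the middle of the cedar tray. Leave the mallet and the bucket where they are.

Things in the scene. Friction and masses are not known exactly. Their poses are not given: they have to be found in the camera images.
- claypot_a_c (a point): Small round terracotta clay pot, open at the top, standing upright on the bench. 50 mm tall; a plain straight band 46 mm in diameter runs from 28 mm above its foot up to the rim (grip it there); below the band it tapers from 42 to 38 mm. About 60 g. The two clay pots are identical and interchangeable. The point is on the axis, half-way up (25 mm above the foot); z is up.
- claypot_b_c (a point): Small round terracotta clay pot, open at the top, standing upright on the bench. 50 mm tall; a plain straight band 46 mm in diameter runs from 28 mm above its foot up to the rim (grip it there); below the band it tapers from 42 to 38 mm. About 60 g. The two clay pots are identical and interchangeable. The point is on the axis, half-way up (25 mm above the foot); z is up.
- coupling_a_c (a point): Brass hose coupling, a round solid fitting standing on its end. 44 mm tall: collar 34 mm in diameter for the lowest 10 mm, plain barrel 30 mm in diameter from 11 to 36 mm (grip it there), 24 mm spigot on top. About 80 g. The two couplings are identical and interchangeable. The point is on the axis, half-way up (22 mm above the foot); z is up.
- coupling_b_c (a point): Brass hose coupling, a round solid fitting standing on its end. 44 mm tall: collar 34 mm in diameter for the lowest 10 mm, plain barrel 30 mm in diameter from 11 to 36 mm (grip it there), 24 mm spigot on top. About 80 g. The two couplings are identical and interchangeable. The point is on the axis, half-way up (22 mm above the foot); z is up.
- widger_c (a point): Stainless steel widger (slim seedling tool), a straight strip with two raised long edges, lying flat on the bench: 150 mm long (its x), 16 mm wide (its y), 10 mm high over the raised edges, which stand on its middle 130 mm and measure 16 mm over their outsides. About 50 g. The point is the middle of it, 5 mm above its underside; z is up.
- punnet: Black plastic seedling punnet, open at the top, 126 mm (its x) by 149 mm (its y), 40 mm high, with two cells side by side along its y: cell centres 36.5 mm either way along y from its middle; each cell is 120 mm (x) by 70 mm (y) inside. Walls and the divider are 3 mm thick and 40 mm high, the floor is 3 mm thick. A thin 4 mm lip is only for show. It stands fast on the bench and cannot be shifted. Origin: centre of its underside, at bench level; z is up.
- glazed_pot: Wide shallow round pot with a green glaze, open at the top, 42 mm high, 160 mm across the rim and 148 mm across the foot; wall 5 mm, flat floor 5 mm thick and 138 mm across inside. It stands fast on the bench and cannot be shifted. Origin: centre of its underside, at bench level; z is up.
- cedar_tray: Pale cedar tray, open at the top, 102 mm (its x) by 212 mm (its y, the long way), 30 mm high; walls and floor 6 mm thick, so 90 by 200 mm inside. It stands fast on the bench and cannot be shifted. Origin: centre of its underside, at bench level; z is up.
- mallet: Wooden mallet lying at the right of the bench, handle towards the robot: head 110 mm long and 64 mm in diameter along its y, handle 24 mm thick reaching 220 mm from the head's middle along its -x. Loose. Origin: under the middle of the head, at bench level. Leave it alone.
- bucket: Galvanised bucket, 160 mm high, 210 mm across the rim, 160 mm across the foot, with its bail lying down at the rim; loose. Origin: centre of its underside. Leave it alone.
Things that resemble listed ones, but are neither listed nor needed, are in the scene too. What is shaped like the part that bears coupling_b_c but pink, red or turquoise is not meant.

How it is judged:
At the end, for the whole second after the job is handed in: Clay pots upright (0.15 rad) on the punnet floor, one per cell; couplings upright (0.15 rad) on the glazed pot floor, within 60 mm of its middle; widger flat in the cedar tray, within 0.35 rad of lengthwise and 30 mm of mid-length; all at rest. Mallet and bucket moved less than 30 mm (x of claypot_a_c in the frame of punnet between -0.045 and 0.045 m and z of claypot_a_c in the frame of punnet between 0.02 and 0.035 m and angle between each of claypot_a_c, claypot_b_c, coupling_a_c, coupling_b_c's own z axis and vertical below 0.15 rad and x of claypot_b_c in the frame of punnet between -0.045 and 0.045 m and z of claypot_b_c in the frame of punnet between 0.02 and 0.035 m and ((y of claypot_a_c in the frame of punnet between 0.015 and 0.06 m and y of claypot_b_c in the frame of punnet between -0.06 and -0.015 m) or (y of claypot_a_c in the frame of punnet between -0.06 and -0.015 m and y of claypot_b_c in the frame of punnet between 0.015 and 0.06 m)) and horizontal distance between each of coupling_a_c, coupling_b_c and glazed_pot below 0.06 m and z of coupling_a_c in the frame of glazed_pot between 0.018 and 0.034 m and z of coupling_b_c in the frame of glazed_pot between 0.018 and 0.034 m and x of widger_c in the frame of cedar_tray between -0.042 and 0.042 m and y of widger_c in the frame of cedar_tray between -0.03 and 0.03 m and z of widger_c in the frame of cedar_tray between 0.004 and 0.019 m and angle between widger_c's own z axis and vertical below 0.2 rad and angle between the x axis of widger_c and the y axis of cedar_tray, either way round below 0.35 rad and linear speed of each of claypot_a, claypot_b, coupling_a, coupling_b, widger below 0.02 m/s); the robot touches nothing.
It fails at once if the mallet is moved by more than 30 mm (distance of mallet from where it was at the start of the episode above 0.03 m).
It fails at once if the bucket is moved by more than 30 mm (distance of bucket from where it was at the start of the episode above 0.03 m).
It also fails if it takes over 136 s, if anything falls off the work surface, if the arm or the gripper's body presses on something with over 40 N, if the wrist force passes 120 N, or if a joint passes its speed limit or range.

ROBOT

A 6-joint arm with a two-finger parallel gripper is mounted at the origin on the work surface. World frame = base frame: x ahead of the robot, y to its left, z up, the work surface at z = 0. Lengths are in m, angles in rad, forces in N, time in s.
With the tool pointing down it reaches from about 0.275 to 0.875 m from the base axis. Payload 12.5 kg.
Tool frame: the origin (TCP) lies at the very end of the fingers, on their centre line; the grasp point (between the pads) lies 19 mm behind it; x points along the fingers, y is the direction in which the jaws open and shut, and the axes are right-handed (so a half turn about x gives the same grasp; the last joint's range is limited). The gripper opens to 85 mm and grips with 20 to 120 N. Pads are 22 mm wide; open, the fingers measure 114 mm over their backs; the gripper's body (76 mm by 85 mm) begins 54 mm behind the grasp point. The pads swing forward as they close: fully open they stand 13 mm farther back than shut.
Start: joints at [-1.346, 0.351, 1.652, -0, 1.139, -0.085], TCP at [0.168, -0.524, 0.231] pointing down, gripper open.
Joint ranges: [-2.75, 2.75], [-0.79, 2.1], [0.01, 2.65], [-1.57, 4.71], [0.07, 3.14], [-2.87, 2.87]. Speed limits (rad/s): [2.22, 2.22, 2.79, 3.14, 3.14, 3.14].

INTERFACE

Orientations are given as a 3x3 rotation matrix whose columns are the frame's x, y, z axes.
In Python, from bench import manip gives the robot as it stands. Calls block until the motion is done:
- manip.move_ptp(position, orientation): joint-space move of the TCP to a pose.
- manip.move_l(position, attitude=None, max_speed=0.15): straight line of the TCP; attitude=None keeps the orientation; max_speed is the mean speed in m/s.
- manip.move_j(angles): joint-space move.
- manip.set_gripper(opening, effort=None): opening from 0.0 (shut) to 1.0 (fully open); effort is the grip in N (None keeps the last); returns when the fingers have stopped.
- manip.dwell(seconds).
- manip.inverse_kinematics(position, orientation): joint angles nearest the present ones, or None.
- manip.grab_frame(name): name is "scene" or "side" or "wrist"; returns (picture, depth): 384x512x3 uint8, red, green, blue; 384x512 float32, m along the optical axis (not along the pixel's ray), 0 where there is no reading.
- manip.get_calibration(name): a dict with "camera_matrix" (3x3 intrinsics, pixels), "k1" (the pictures are not rectified: a ray, as slopes to the right and down, at radius r is drawn at 1 + k1 r^2 times it, then the intrinsics apply), "R" (3x3) and "t" (3): a world point X has camera coordinates R X + t. Camera axes: x right, y down, z forward; pixel columns grow to the right and rows downward; lengths in m; the calibration is good to about 2 mm. A picture is of the moment at which its call begins: read the wrist's pose just before it. get_calibration takes no time and is no camera call; for the wrist camera it gives the pose at the moment of the call.
A pose or a line that the arm cannot do raises manip.Unreachable and nothing moves.
- manip.sign_off(): hands the job in, once; it reports no verdict.
Trained networks look in the newest picture that a camera, given by its name, has taken for a name from the list of things; names that differ only in an ending like _2 or _b are one class to them, and where a whole thing is asked for, a point or a joint stands for the part that bears it (a point fixed in the world has none). Each returns a list of dicts, best first, with "confidence" (0 to 1); they miss things now and then, are a little off and sometimes report something else, mostly with a low value. They report only what shows in the picture. A call takes as long as a camera call. They do not tell look-alikes from the thing itself.
- manip.look_for(camera, name): "at" ([x, y, z] in m, in world coordinates, good to about 4 mm: the middle of the surface that is visible of it).
Readings, each from a call of its own:
- manip.current_time(): time.
- manip.current_qpos(): joint angles.
- manip.current_joint_vel(): joint speeds.
- manip.current_joint_torque(): joint torques, N m.
- manip.current_ee_pos(): TCP position.
- manip.current_tcp_rot(): TCP orientation.
- manip.current_force(): force on the tool from outside, world axes, zero at the start.
- manip.current_ft_torque(): the same for the moment, N m.
- manip.current_grip_width(): opening from 0.0 (shut) to 1.0 (fully open).
Only numpy, scipy, OpenCV 4.12 (cv2) and the standard library are available. Lean on these libraries where they do the work, as an engineer would, in place of code of your own. Each camera call takes 0.05 s, during which the arm holds its last target. There are 200 camera calls.

## Working session

There is one attempt and no reset: what is moved stays moved. The work goes in short steps, each a Python script; the robot and the scene stay as the last script left them, time stands still between calls to the robot, and variables do not carry over. Pictures are saved under pics/ and viewed, about 12 in all and at most 16, crops included, and the job is handed in when it is done.

```bash
ls; mkdir -p pics
python3 - <<'E'
from bench import manip
import cv2
for c in("scene","side"):
    p,d=manip.grab_frame(c); cv2.imwrite(f"pics/{c}0.png",p[:,:,::-1])
    k=manip.get_calibration(c); print(c,k)
    for n in["claypot_a_c","coupling_a_c","widger_c","punnet","glazed_pot","cedar_tray","mallet","bucket"]:
        print(n,[(x["at"].__class__ and [round(float(v),3) for v in x["at"]],round(x["confidence"],2)) for x in manip.look_for(c,n)])
print(manip.current_time())
E
```

```text
pics
scene {'camera_matrix': array([[470.87768644,   0.        , 256.7300613 ],
       [  0.        , 470.87768644, 198.37594952],
       [  0.        ,   0.        ,   1.        ]]), 'k1': -0.04449263552074118, 'R': array([[ 0.29592212,  0.95514085, -0.01166451],
       [ 0.78076281, -0.24889532, -0.57311478],
       [-0.55030858,  0.16049012, -0.81939208]]), 't': array([-0.1611927 , -0.34282605,  2.27913933])}
claypot_a_c [([0.357, 0.281, 0.034], 0.66)]
coupling_a_c []
widger_c [([0.383, -0.285, 0.005], 0.66)]
punnet [([0.596, -0.294, 0.0], 0.77)]
glazed_pot [([0.651, 0.019, 0.006], 0.82)]
cedar_tray [([0.6, 0.291, 0.003], 0.74)]
mallet [([0.538, -0.54, 0.045], 0.62)]
bucket [([0.383, -0.287, 0.008], 0.42)]
side {'camera_matrix': array([[498.62836514,   0.        , 244.85222581],
       [  0.        , 498.62836514, 191.30907677],
       [  0.        ,   0.        ,   1.        ]]), 'k1': 0.02698809262086826, 'R': array([[ 0.92699046, -0.37495479,  0.00987949],
       [-0.20554802, -0.52985043, -0.82280528],
       [ 0.31374943,  0.76070193, -0.5682375 ]]), 't': array([-0.46248987,  0.15714701,  1.40494223])}
claypot_a_c [([0.508, -0.555, 0.041], 0.61)]
coupling_a_c [([0.472, -0.028, 0.026], 0.68)]
widger_c [([0.382, -0.3, 0.003], 0.52)]
punnet [([0.605, -0.298, 0.014], 0.88)]
glazed_pot [([0.665, 0.028, 0.014], 0.74)]
cedar_tray [([0.604, 0.293, 0.007], 0.83)]
mallet [([0.504, -0.554, 0.043], 0.9)]
bucket [([0.539, 0.529, 0.12], 0.8)]
0.9
```

Run:
```python
import cv2
for c in("scene","side"):
    cv2.imwrite(f"pics/{c}0b.png",cv2.resize(cv2.imread(f"pics/{c}0.png"),(800,600),interpolation=cv2.INTER_CUBIC))
```

```text
(no output)
```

View pics/scene0b.png

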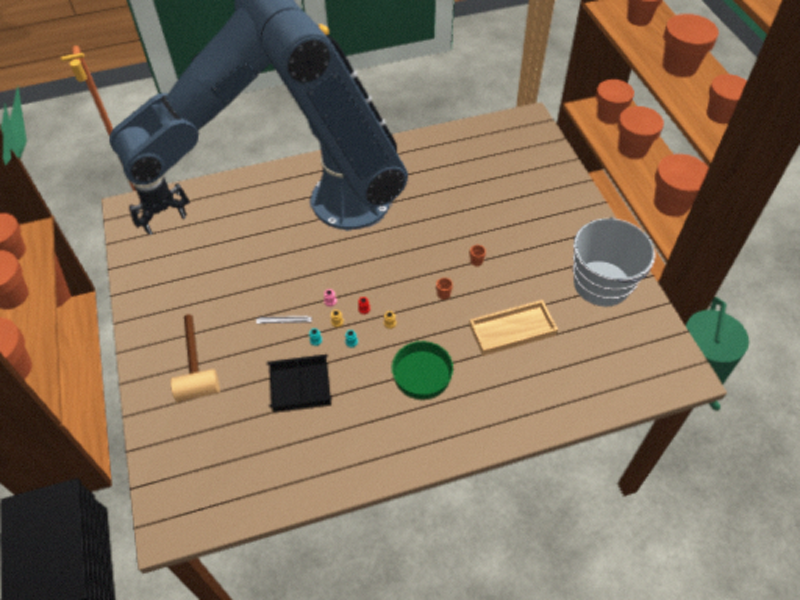

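View pics/side0b.png

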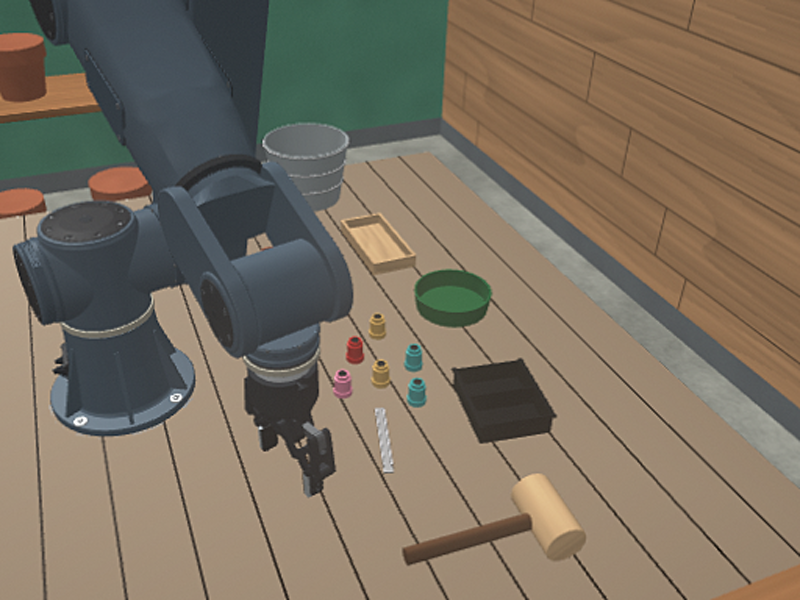

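Scene view (800x600): the brass couplings are at (337,317) and (390,319). Their look-alikes are pink (330,297), red (364,304) and turquoise (316,337), (351,338). The clay pots are at (444,288) and (477,254), with similar ones only on the shelves. The widger is at (284,320), punnet (300,382), green pot (422,369), tray (513,326), mallet (195,365) and bucket (612,260). The side view agrees, with brass at (377,324) and (380,372). Next I'll take close wrist views from several places.

```bash
cat > h.py <<'E'
import numpy as np, cv2
from bench import manip
def R(a):
    c,s=np.cos(a),np.sin(a); return np.array([[0,c,s],[0,s,-c],[-1,0,0]])
def cloud(cal,d):
    """world xyz per pixel from depth"""
    K=cal["camera_matrix"]; h,w=d.shape
    u,v=np.meshgrid(np.arange(w),np.arange(h))
    xy=cv2.undistortPoints(np.stack([u,v],-1).reshape(-1,1,2).astype(float),K,np.array([cal["k1"],0,0,0.])).reshape(h,w,2)
    P=np.dstack([xy,np.ones((h,w))])*d[...,None]
    return (P-cal["t"])@cal["R"]
def shot(cam,name=None):
    cal=manip.get_calibration(cam); p,d=manip.grab_frame(cam)
    if name: cv2.imwrite(f"pics/{name}.png",p[:,:,::-1]); np.savez(f"pics/{name}.npz",p=p,d=d,**cal)
    return p,d,cal,cloud(cal,d)
def look(cam,n):
    return [([round(float(v),4) for v in x["at"]],round(x["confidence"],2)) for x in manip.look_for(cam,n)]
E
python3 - <<'E'
from h import *
views=[(0.40,-0.22),(0.44,-0.06),(0.44,0.16)]
for i,(x,y) in enumerate(views):
    for a in (0,np.pi/2,-np.pi/2):
        q=manip.inverse_kinematics([x,y,.36],R(a)); print(x,y,round(a,2),None if q is None else np.round(q,2))
print(manip.current_tcp_rot().round(2)); c=manip.get_calibration("wrist"); print(c, (-c["R"].T@c["t"]).round(3), manip.current_ee_pos())
E
```

```text
0.4 -0.22 0 [-0.6   0.06  1.69 -0.    1.39 -0.6 ]
0.4 -0.22 1.57 [-0.6   0.06  1.69 -0.    1.39 -2.18]
0.4 -0.22 -1.57 [-0.6   0.06  1.69 -0.    1.39  0.97]
0.44 -0.06 0 [-0.24  0.04  1.72 -0.    1.39 -0.24]
0.44 -0.06 1.57 [-0.24  0.04  1.72 -0.    1.39 -1.81]
0.44 -0.06 -1.57 [-0.24  0.04  1.72 -0.    1.39  1.33]
0.44 0.16 0 [ 0.25  0.09  1.67 -0.    1.39  0.25]
0.44 0.16 1.57 [ 0.25  0.09  1.67 -0.    1.39 -1.32]
0.44 0.16 -1.57 [ 0.25  0.09  1.67 -0.    1.39  1.82]
[[ 0.    0.3  -0.95]
 [-0.   -0.95 -0.3 ]
 [-1.    0.    0.  ]]
{'camera_matrix': array([[275.4303774 ,   0.        , 247.58486417],
       [  0.        , 275.4303774 , 187.05439514],
       [  0.        ,   0.        ,   1.        ]]), 'k1': 0.006128620655612261, 'R': array([[ 3.04764446e-01, -9.52427749e-01,  1.19018855e-04],
       [-9.08343895e-01, -2.90620606e-01,  3.00750780e-01],
       [-2.86408799e-01, -9.17662551e-02, -9.53702760e-01]]), 't': array([-0.55066256, -0.03866461,  0.37984399])} [ 0.241 -0.501  0.374] [ 0.16770035 -0.52379368  0.23130815]
```

```bash
python3 - <<'E'
from h import *
for i,(x,y) in enumerate([(0.42,-0.2),(0.42,0.0),(0.42,0.2)]):
    manip.move_ptp([x,y,.30],R(-np.pi/2)); manip.dwell(.15)
    shot("wrist",f"w{i}")
    for n in["claypot_a_c","coupling_a_c","widger_c","punnet","glazed_pot","cedar_tray"]: print(i,n,look("wrist",n))
print(manip.current_time())
E
python3 - <<'E'
import cv2,numpy as np
a=[cv2.resize(cv2.imread(f"pics/w{i}.png"),(400,300),interpolation=cv2.INTER_AREA) for i in range(3)]
s=cv2.imread("pics/scene0.png")[150:270,140:330]
cv2.imwrite("pics/m1.png",np.vstack([np.hstack(a[:2]),np.hstack([a[2],cv2.resize(s,(400,300))])]))
E
```

```text
0 claypot_a_c []
0 coupling_a_c [([0.4819, -0.0252, 0.0364], 0.79)]
0 widger_c [([0.383, -0.2938, 0.003], 0.61)]
0 punnet [([0.5864, -0.3049, 0.0003], 0.79), ([0.4352, -0.1518, 0.0448], 0.27)]
0 glazed_pot [([0.6112, 0.0221, 0.0018], 0.97)]
0 cedar_tray []
1 claypot_a_c [([0.3496, 0.2857, 0.0304], 0.85)]
1 coupling_a_c [([0.4813, -0.0181, 0.0476], 0.93)]
1 widger_c [([0.3855, -0.2942, 0.0058], 0.72)]
1 punnet [([0.5766, -0.291, 0.0015], 0.83), ([0.4276, 0.1594, 0.0336], 0.44)]
1 glazed_pot [([0.6139, 0.0166, 0.0039], 0.59)]
1 cedar_tray [([0.5913, 0.2647, 0.007], 0.8)]
2 claypot_a_c [([0.3449, 0.2861, 0.0328], 0.64), ([0.59, 0.297, 0.0076], 0.16)]
2 coupling_a_c [([0.4825, -0.0092, 0.0365], 0.82)]
2 widger_c [([0.4035, -0.2252, 0.001], 0.48)]
2 punnet []
2 glazed_pot [([0.6093, 0.0114, 0.002], 0.92)]
2 cedar_tray [([0.592, 0.2986, 0.0058], 0.94)]
5.5667
```

View pics/m1.png

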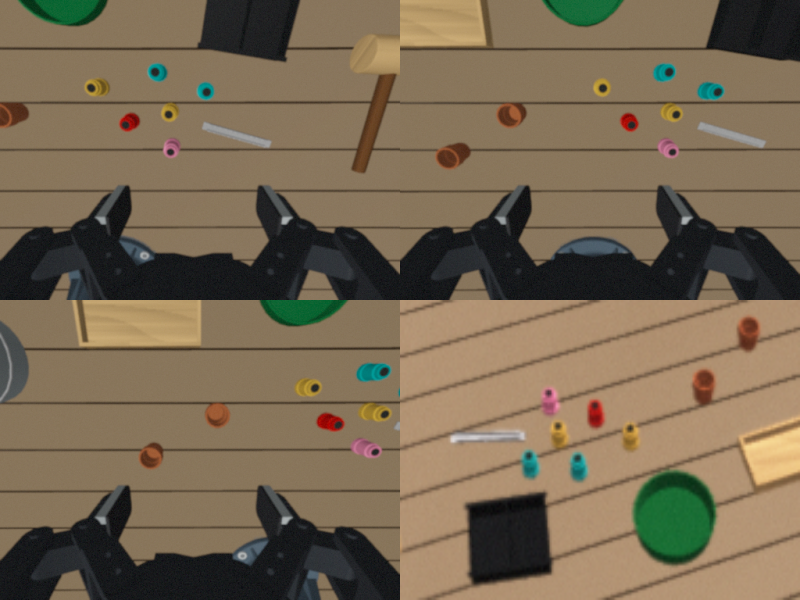

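View 0 (top left) shows brass at (97,88) and (170,113), clearly separate from red (130,122), pink (171,148) and turquoise (157,72), (206,91). View 2 shows the clay pots at (217,415) and (151,455). Next come two views further out for the containers, and then I'll fit everything from the point clouds.

```bash
python3 - <<'E'
from h import *
for i,(x,y) in enumerate([(0.58,0.2),(0.58,-0.16)]):
    manip.move_ptp([x,y,.32],R(-np.pi/2)); manip.dwell(.15)
    shot("wrist",f"w{i+3}")
print(manip.current_time())
E
cat > an.py <<'E'
from h import *
from scipy import ndimage, optimize
def load(n):
    f=np.load(f"pics/{n}.npz"); return f["p"],f["d"],cloud(f,f["d"])
def circ(P):
    f=lambda c: np.hypot(P[:,0]-c[0],P[:,1]-c[1])-c[2]
    return optimize.least_squares(f,[*P[:,:2].mean(0),.02],loss="soft_l1",f_scale=.002).x
for n in ["w0","w1","w2","w3","w4"]:
    p,d,W=load(n); hsv=cv2.cvtColor(p,cv2.COLOR_RGB2HSV).astype(int); H,S,V=hsv[...,0],hsv[...,1],hsv[...,2]
    ok=(d>.15)&(np.abs(W[...,2])<.2)
    for nm,m,zr in [("brass",(H>=19)&(H<=28)&(S>150)&(V>90),(.012,.05)),("clay",(H<=12)&(S>120)&(V>50)&(S<225),(.03,.06)),("green",(H>45)&(H<75)&(S>150),(.002,.06))]:
        l,k=ndimage.label(m&ok)
        for j in range(1,k+1):
            Q=W[l==j]; 
            if len(Q)<60 or Q[:,1].min()<-.5 or Q[:,1].max()>.5: continue
            z=Q[:,2]; zt=np.percentile(z,97); T=Q[z>zt-.005]
            print(n,nm,len(Q),"mean",Q.mean(0).round(3),"ztop %.4f"%zt,"n",len(T),"topmean",T.mean(0).round(4),"mid",((T.max(0)+T.min(0))/2).round(4),"circ",circ(T).round(4), "floor %.4f"%np.percentile(z,5))
    # widger: bright grey near known spot
    m=ok&(S<60)&(V>110)&(np.hypot(W[...,0]-.384,W[...,1]+.294)<.12)&(W[...,2]<.03)
    if m.sum()>200:
        (c,sz,a)=cv2.minAreaRect((W[m][:,:2]*1000).astype(np.float32)); print(n,"widger",np.round(c,1),np.round(sz,1),round(a,1),W[m].mean(0).round(4),"z95 %.4f"%np.percentile(W[m][:,2],95), "dir",np.linalg.svd(W[m][:,:2]-W[m][:,:2].mean(0),full_matrices=False)[2][0].round(3))
    b=ok&(np.abs(W[...,2])<.01)&(H>8)&(H<18)&(S<140); print(n,"bench z",np.median(W[...,2][b]).round(4),b.sum())
    for nm,c,zr in [("punnet",(.60,-.297),(.025,.06)),("tray",(.60,.293),(.02,.045)),("pot",(.655,.02),(.03,.06))]:
        m=ok&(np.abs(W[...,0]-c[0])<.14)&(np.abs(W[...,1]-c[1])<.15)&(W[...,2]>zr[0])&(W[...,2]<zr[1])
        if m.sum()>100:
            l,k=ndimage.label(m); s=ndimage.sum(m,l,range(1,k+1)); 
            Q=W[l==1+np.argmax(s)]; zt=np.percentile(Q[:,2],95); T=Q[Q[:,2]>zt-.006]
            r=cv2.minAreaRect((T[:,:2]*1000).astype(np.float32))
            print(n,nm,len(T),"ztop %.4f"%zt,np.round(r[0],1),np.round(r[1],1),round(r[2],1),"circ",circ(T).round(4))
E
python3 an.py; python3 -c "
import cv2,numpy as np
cv2.imwrite('pics/m2.png',np.hstack([cv2.resize(cv2.imread(f'pics/w{i}.png'),(400,300)) for i in (3,4)]))"
```

```text
8.0
w0 brass 477 mean [ 0.482 -0.025  0.031] ztop 0.0450 n 170 topmean [ 0.482  -0.0199  0.0438] mid [ 0.482  -0.0189  0.0432] circ [ 0.4815 -0.0188  0.0098] floor 0.0089
w0 brass 326 mean [ 0.438 -0.157  0.033] ztop 0.0455 n 142 topmean [ 0.4331 -0.1548  0.0443] mid [ 0.4331 -0.1546  0.0436] circ [ 0.4333 -0.1546  0.0096] floor 0.0070
w0 clay 908 mean [0.432 0.146 0.03 ] ztop 0.0503 n 188 topmean [0.4314 0.1388 0.0488] mid [0.4326 0.1447 0.0489] circ [0.4333 0.1527 0.0207] floor 0.0077
w0 clay 172 mean [ 0.414 -0.072  0.023] ztop 0.0452 n 50 topmean [ 0.409  -0.0674  0.0444] mid [ 0.4117 -0.071   0.0444] circ [ 0.4155 -0.0757  0.0124] floor 0.0000
w0 green 2362 mean [0.609 0.02  0.016] ztop 0.0427 n 443 topmean [0.5965 0.008  0.0416] mid [0.5995 0.0131 0.0413] circ [0.6606 0.0134 0.0763] floor 0.0040
w0 widger [ 398.7 -275.1] [191.9  80.5] 47.9 [ 0.3872 -0.2885  0.0052] z95 0.0107 dir [0.379 0.926]
w0 bench z 0.0001 84972
w0 punnet 1367 ztop 0.0412 [ 580.4 -289.9] [156.9  93.6] 83.1 circ [ 0.6119 -0.2934  0.0787]
w0 pot 589 ztop 0.0432 [599.4  14.5] [131.8  34.9] 90.0 circ [0.66   0
[... 4517 characters left out ...]
.0003
w4 clay 605 mean [0.354 0.271 0.03 ] ztop 0.0502 n 106 topmean [0.3505 0.2659 0.0486] mid [0.3493 0.27   0.0483] circ [0.3503 0.2808 0.02  ] floor 0.0060
w4 green 8955 mean [0.666 0.027 0.013] ztop 0.0420 n 1055 topmean [0.672 0.025 0.041] mid [0.6624 0.0148 0.0408] circ [0.6617 0.0146 0.0756] floor 0.0036
w4 widger [ 412.  -268.6] [162.   85.6] 54.7 [ 0.3972 -0.2639  0.0048] z95 0.0106 dir [0.474 0.88 ]
w4 bench z 0.0001 73054
w4 punnet 1863 ztop 0.0412 [ 602.4 -294.5] [156.7 135.5] 81.0 circ [ 0.6023 -0.2946  0.0746]
w4 tray 580 ztop 0.0310 [604.1 211.5] [ 54.6 100.3] 89.8 circ [0.6088 0.2443 0.0616]
w4 pot 1549 ztop 0.0430 [661.8  15.3] [157.6 158.2] 89.4 circ [0.6615 0.0146 0.0764]
```

View pics/m2.png

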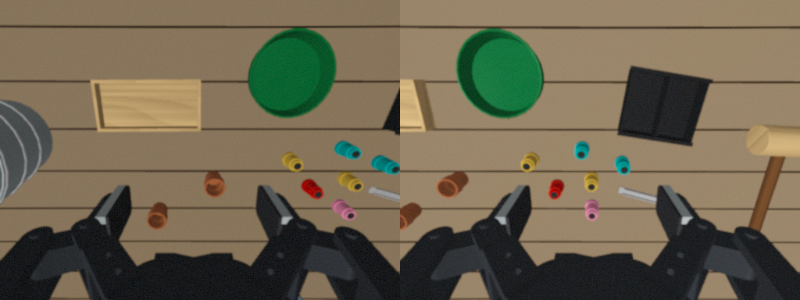

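Everything agrees across the views. Still to do are the widger's pose and clearance to the look-alikes.

```bash
cat > an2.py <<'E'
from an import load,circ
from h import *
from scipy import ndimage
for n in ["w0","w1","w4"]:
    p,d,W=load(n); H,S,V=[x.astype(int) for x in cv2.split(cv2.cvtColor(p,cv2.COLOR_RGB2HSV))]
    m=(d>.15)&(W[...,2]>.004)&(W[...,2]<.016)&(S<70)&(np.hypot(W[...,0]-.384,W[...,1]+.294)<.1)
    l,k=ndimage.label(ndimage.binary_closing(m,iterations=1)); s=ndimage.sum(m,l,range(1,k+1)); m=m&(l==1+np.argmax(s))
    r=cv2.minAreaRect((W[m][:,:2]*1000).astype(np.float32)); print(n,"widger",m.sum(),np.round(r[0],1),np.round(r[1],1),round(r[2],1),"z95 %.4f"%np.percentile(W[m][:,2],95))
    m=(d>.15)&(W[...,2]>.038)&(W[...,2]<.055)&(np.abs(W[...,0]-.45)<.1)&(np.abs(W[...,1]+.12)<.14)
    l,k=ndimage.label(m)
    for j in range(1,k+1):
        if (l==j).sum()>30: Q=W[l==j]; print("  ",circ(Q)[:2].round(3),p[l==j].mean(0).round())
E
python3 an2.py | grep -v "^w. [bcgpt]" | grep -v "n dir"; python3 - <<'E'
E
```

```text
w0 widger [ 398.7 -275.1] [191.9  80.5] 47.9 [ 0.3872 -0.2885  0.0052] z95 0.0107 dir [0.379 0.926]
w1 widger [ 399.9 -276.7] [190.9  89.2] 44.3 [ 0.3885 -0.2874  0.005 ] z95 0.0108 dir [0.384 0.923]
w3 widger [ 423.3 -248.8] [132.9  74.9] 15.2 [ 0.4009 -0.2547  0.0047] z95 0.0104 dir [-0.733 -0.68 ]
w4 widger [ 412.  -268.6] [162.   85.6] 54.7 [ 0.3972 -0.2639  0.0048] z95 0.0106 dir [0.474 0.88 ]
w0 widger 705 [ 383.2 -292. ] [147.9  16.4] 73.9 z95 0.0110
   [-0.156 -0.174] [35. 35. 35.]
   [ 0.509 -0.134] [ 15. 108. 106.]
   [ 0.482 -0.019] [129. 107.  47.]
   [ 0.474 -0.224] [ 16. 109. 106.]
   [ 0.433 -0.155] [130. 108.  47.]
   [ 0.414 -0.074] [126.  31.  26.]
   [ 0.361 -0.156] [141.  88. 105.]
w1 widger 660 [ 383.3 -291.7] [150.1  16.1] 74.2 z95 0.0110
   [ 0.004 -0.186] [27. 27. 28.]
   [ 0.509 -0.132] [ 17. 109. 106.]
   [ 0.48  -0.018] [132. 110.  47.]
   [ 0.475 -0.223] [ 20. 108. 105.]
   [ 0.434 -0.154] [134. 111.  48.]
   [ 0.414 -0.072] [127.  28.  23.]
   [ 0.361 -0.154] [141.  88. 106.]
w4 widger 334 [ 390.9 -266.1] [94.2 17.3] 74.1 z95 0.0110
   [ 0.103 -0.192] [68. 62. 54.]
   [ 0.508 -0.134] [ 28. 123. 120.]
   [ 0.482 -0.019] [145. 120.  54.]
   [ 0.474 -0.224] [ 28. 124. 121.]
   [ 0.434 -0.154] [150. 125.  59.]
   [ 0.415 -0.073] [142.  40.  33.]
   [ 0.362 -0.155] [160. 102. 121.]
```

```bash
cat >> h.py <<'E'
def yaw(p,a):
    c=[]
    for k in(0,np.pi,-np.pi):
        q=manip.inverse_kinematics(p,R(a+k))
        if q is not None: c.append((abs(q[5]),a+k))
    return min(c)[1]
def ptp(p,a): manip.move_ptp(p,R(yaw(p,a)))
def st(s): print(s,"t %.1f"%manip.current_time(),"w %.3f"%manip.current_grip_width(),"F",manip.current_force().round(1),"tcp",manip.current_ee_pos().round(4))
def pick(xy,a,z,op,effort=40,up=.14):
    manip.set_gripper(op); ptp([*xy,up],a); manip.move_l([*xy,z],max_speed=.12)
    manip.set_gripper(0.0,effort); st("gripped")
    manip.move_l([*xy,up]); st("lifted")
def place(xy,a,z,op,up=.14):
    ptp([*xy,up],a); manip.move_l([*xy,z+.02]); manip.move_l([*xy,z],max_speed=.03); st("down")
    manip.set_gripper(op); manip.dwell(.1); manip.move_l([*xy,up]); st("placed")
E
python3 - <<'E'
from h import *
pick((.4338,-.1542),np.radians(60),.006,.62)
p=shot("wrist","g1")[0]
place((.6617,.016-.03),0,.012,.62)
E
python3 -c "
import cv2;cv2.imwrite('pics/g1b.png',cv2.imread('pics/g1.png')[130:384,100:430])"
```

```text
gripped t 12.3 w 0.354 F [-1.4 -0.   8.6] tcp [ 0.4341 -0.1544  0.0068]
lifted t 13.4 w 0.355 F [-0.  -0.5 -1.1] tcp [ 0.4334 -0.154   0.1393]
down t 16.4 w 0.358 F [-1.6  0.9  1.8] tcp [ 0.6615 -0.014   0.012 ]
placed t 17.8 w 0.621 F [-0.3 -0.3 -0.9] tcp [ 0.6612 -0.0139  0.1389]
```

View pics/g1b.png

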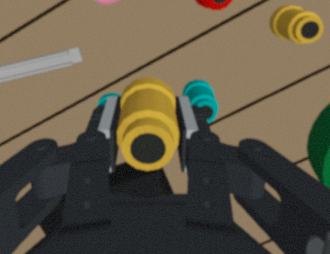

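Crop: the brass coupling is held square between the pads at (148,125), and the 30 mm grip width matches the barrel. Next the second coupling and the widger.

```bash
python3 - <<'E'
from h import *
pick((.4813,-.0183),np.radians(-50),.009,.62)
place((.6617,.016+.03),0,.015,.62)
manip.dwell(.1); shot("wrist","c1")
pick((.3833,-.2918),np.radians(-16),.003,.45)
shot("wrist","g2")
place((.6037,.292),0,.010,.45,up=.12)
shot("wrist","c2")
E
python3 -c "
import cv2,numpy as np
cv2.imwrite('pics/m3.png',np.vstack([np.hstack([cv2.resize(cv2.imread(f'pics/{i}.png'),(400,300)) for i in r]) for r in (('c1','g2'),('c2','c2'))]))"
```

```text
gripped t 20.4 w 0.334 F [-1.3  2.   9.1] tcp [ 0.4815 -0.0181  0.0098]
lifted t 21.5 w 0.339 F [-0.5  0.6 -1.7] tcp [ 0.4808 -0.0182  0.1393]
down t 23.9 w 0.340 F [-1.7 -0.2  1.1] tcp [0.6615 0.046  0.0149]
placed t 25.4 w 0.619 F [-0.9  1.  -0.7] tcp [0.6611 0.046  0.1389]
gripped t 29.0 w 0.166 F [-1.2  1.4  6. ] tcp [ 0.3836 -0.2921  0.0037]
lifted t 30.1 w 0.173 F [ 0.2 -0.6 -1. ] tcp [ 0.3829 -0.2915  0.1393]
down t 34.0 w 0.171 F [-1.2 -0.2  0.1] tcp [0.6037 0.292  0.0099]
placed t 35.3 w 0.451 F [-0.4  0.   0.2] tcp [0.6032 0.2918 0.119 ]
```

View pics/m3.png

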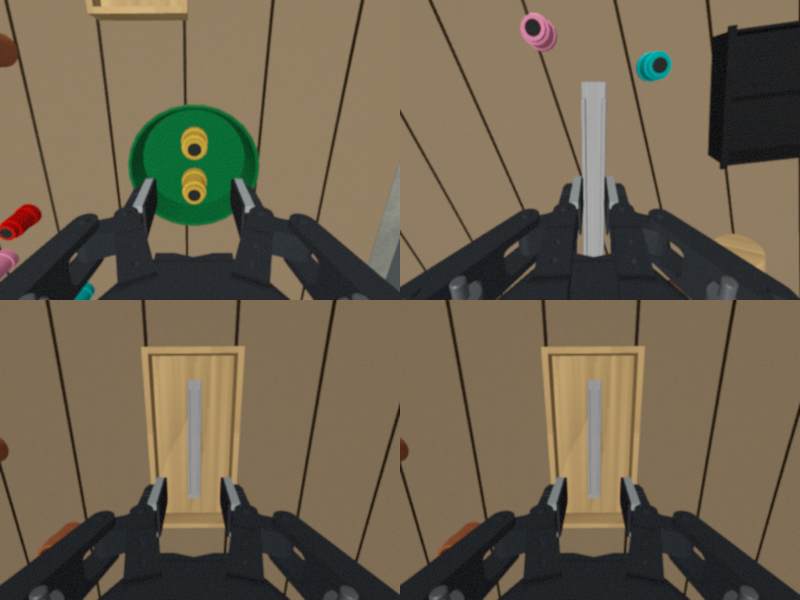

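Both couplings stand in the green pot, at (194,142) and (194,186), and the widger lies lengthwise in the tray at (194,440). Next the clay pots.

```bash
python3 - <<'E'
from h import *
u=np.array([.156,.988])*.0365; c=np.array([.6024,-.2945])
pick((.4328,.1535),np.radians(20),.021,.85,effort=30)
place(c+u,np.radians(-9),.0255,.72)
pick((.3496,.283),np.radians(20),.021,.85,effort=30)
place(c-u,np.radians(-9),.0255,.72)
manip.move_ptp([.5,-.25,.32],R(-np.pi/2)); manip.dwell(.2); shot("wrist","f0")
manip.move_ptp([.52,.15,.34],R(-np.pi/2)); manip.dwell(.2); shot("wrist","f1")
shot("side","f2"); shot("scene","f3"); st("end")
E
python3 -c "
import cv2,numpy as np
cv2.imwrite('pics/m4.png',np.vstack([np.hstack([cv2.resize(cv2.imread(f'pics/{i}.png'),(400,300)) for i in r]) for r in (('f0','f1'),('f2','f3'))]))"
```

```text
gripped t 38.2 w 0.530 F [-2.1 -0.3  7.6] tcp [0.4331 0.1536 0.0217]
lifted t 39.1 w 0.533 F [-0.2  0.1 -2.1] tcp [0.4323 0.1534 0.1393]
down t 42.3 w 0.533 F [0.3 0.4 0.1] tcp [ 0.6082 -0.2585  0.0255]
placed t 43.7 w 0.722 F [-0.8  0.4  0.1] tcp [ 0.6076 -0.2582  0.139 ]
gripped t 47.6 w 0.538 F [-0.1 -1.8  8.4] tcp [0.3499 0.2832 0.0217]
lifted t 48.5 w 0.535 F [ 0.2 -0.5 -0.1] tcp [0.3492 0.2827 0.1393]
down t 52.5 w 0.537 F [ 0.1 -0.3 -1.4] tcp [ 0.5968 -0.3306  0.0255]
placed t 53.8 w 0.719 F [ 0.   0.4 -0.3] tcp [ 0.5962 -0.3303  0.1389]
end t 57.2 w 0.720 F [ 1.6  0.  -0.8] tcp [0.5201 0.1497 0.34  ]
```

View pics/m4.png

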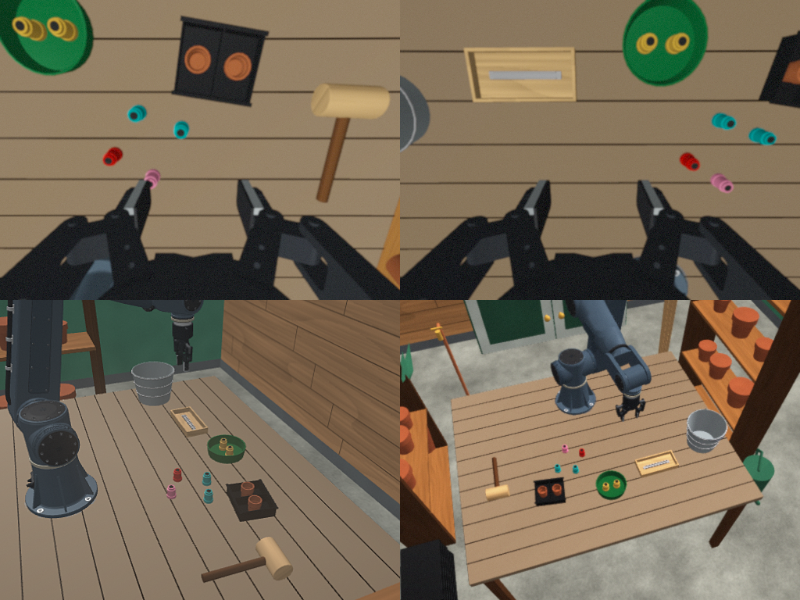

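The clay pots stand one per cell at (197,60) and (237,66), both couplings are upright in the green pot, the widger lies lengthwise in the tray, and the mallet and bucket are in place. I'll run one numeric check and then hand in.

```bash
python3 - <<'E' | grep chk
from an import load,circ
from h import *
from scipy import ndimage
for n in("f0","f1"):
    p,d,W=load(n); H,S,V=[x.astype(int) for x in cv2.split(cv2.cvtColor(p,cv2.COLOR_RGB2HSV))]
    for nm,m in[("brass",(H>=19)&(H<=28)&(S>150)&(W[...,0]>.58)&(W[...,1]<.2)),("clay",(H<=12)&(S>110)&(V>50)&(W[...,0]>.55)&(W[...,1]<-.2)&(W[...,2]<.08)),
                ("widger",(S<75)&(V>90)&(W[...,2]>.009)&(W[...,2]<.022)&(abs(W[...,0]-.604)<.042)&(abs(W[...,1]-.292)<.095))]:
        l,k=ndimage.label(m&(d>.15))
        for j in range(1,k+1):
            Q=W[l==j]
            if len(Q)<60: continue
            zt=np.percentile(Q[:,2],97); T=Q[Q[:,2]>zt-.005]
            r=cv2.minAreaRect((Q[:,:2]*1000).astype(np.float32))
            print("chk",n,nm,len(Q),"ztop %.4f"%zt,circ(T).round(3) if nm!="widger" else np.round([*r[0],*r[1],r[2]],1))
E
python3 - <<'E'
from h import *
shot("scene")
print(look("scene","mallet"),look("scene","bucket")); manip.sign_off()
E
```

```text
chk f0 brass 805 ztop 0.0500 [0.662 0.044 0.01 ]
chk f0 brass 693 ztop 0.0505 [ 0.662 -0.014  0.01 ]
chk f0 clay 1023 ztop 0.0538 [ 0.609 -0.257  0.021]
chk f0 clay 1055 ztop 0.0538 [ 0.598 -0.329  0.021]
chk f1 brass 444 ztop 0.0502 [0.662 0.045 0.01 ]
chk f1 brass 505 ztop 0.0503 [ 0.662 -0.013  0.01 ]
chk f1 clay 526 ztop 0.0529 [ 0.61  -0.261  0.025]
chk f1 widger 799 ztop 0.0170 [604.9 291.2 149.2  13.9  90. ]
[([0.5365, -0.5422, 0.0442], 0.97)] [([0.5125, 0.6113, 0.0914], 0.7)]
the job is handed in; nothing more can be done
```

The job is done and handed in, at about 57 s of the 136 s allowed. All five things are in their places; `sign_off` reports no verdict, so these are my own last checks:

- **Couplings:** both brass ones stand in the green pot about 30 mm either side of its middle. Their tops are at 50 mm, which fits standing on the 5 mm floor. The pink, red and turquoise look-alikes were left alone.
- **Clay pots:** one stands near the middle of each punnet cell. Their tops are at 53–54 mm, which fits standing on the 3 mm floor.
- **Widger:** it lies flat and lengthwise in the tray, within about 2 mm of the middle.
- **Forces:** the wrist force readings, taken at each grip, lift, set-down and release, stayed under 10 N.
- **Mallet:** the network's position is within about 3 mm of where it first saw it.
- **Bucket:** this check disagreed. The network put it at (0.51, 0.61) from the scene camera. It first put it at (0.54, 0.53) from the side camera, and its first scene answer was a false find on the widger. I take the gap to be the two cameras seeing different sides, since it looked unmoved in the pictures and the arm stayed well clear of it.

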